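# Stack the topping tray on the slanted rack

### The arm

A 6-joint arm with a two-finger parallel gripper is mounted at the origin on the work surface. World frame = base frame: x ahead of the robot, y to its left, z up, the work surface at z = 0. Lengths are in m, angles in rad, forces in N, time in s.
With the tool pointing down it reaches from about 0.4 to 0.825 m from the base axis. Payload 7 kg.
Tool frame: the origin (TCP) lies at the very end of the fingers, on their centre line; the grasp point (between the pads) lies 19 mm behind it (grip_depth is the distance from the TCP to the grasp point, in m); z points along the fingers, y is the direction in which the jaws open and shut (so a half turn about z gives the same grasp; the last joint's range is limited). The gripper opens to 88 mm and grips with 3 to 60 N. Pads are 19 mm wide; open, the fingers measure 130 mm over their backs; the gripper's body (78 mm by 193 mm) begins 47 mm behind the grasp point.
Start: joints at [1.525, 0.359, 0.012, 0, -1.224, -0.288], TCP at [0.221, 0.638, 0.199] pointing down, gripper open.
Joint ranges: [-3.07, 3.07], [-1.43, 2.12], [-1.02, 1.25], [-3.03, 1.67], [-3.05, -0], [-3.03, 3.03]. Speed limits (rad/s): [2.39, 2.39, 3.01, 3.14, 3.14, 3.14].

### API

Orientations are given as [roll, pitch, yaw] about the fixed x, y, z axes, in that order (R = Rz(yaw) Ry(pitch) Rx(roll)).
In Python, from station import get_state, grab_frame, get_calibration, job_done, grip_depth gives the robot as it stands. The module is installed in compiled form; this text tells all that it offers.
- The arm moves only by the shell command python3 -m crank 'ROWS' [FORCE]. ROWS is JSON, a list of rows, each an object with "turn": the turn, a rotation vector about the tool's x, y, z each as a share of 2 pi rad, from -1 to 1, a list of three; "slide": the shift along the tool's x, y, z each as a share of 0.5 m, from -1 to 1, a list of three; "fingers": the opening, from -1 (shut) to 1 (fully open). A call has 1 to 5 rows; each row is the pose to reach, as a shift and turn from the pose commanded when the call began, along the tool's axes at that moment, turning the shorter way round; what a row does not reach only later rows make up. A row lasts 1/12 s, in which the tool goes at most 41.7 mm and 7.16 degrees, less where a joint would pass 70% of its speed; a pose out of reach is approached as far as the arm can. A call with a number of a shift or a turn outside -1 to 1 is refused whole. A call with a gripper value outside its range is refused whole. The fingers move at their own pace and stop on an object; FORCE is the grip in N (left out, the last holds). Time passes only in rows, so rows that repeat a pose let the fingers close. It gives the time, the measured TCP pose, the force and the opening at its end, in the units of the state.
- get_state(): the state, without advancing time (a new reading comes with each control period).
- grab_frame(name): name is "scene" or "top" or "wrist"; returns the picture (480x640x3 uint8, red, green, blue); there is no depth.
- get_calibration(name): a dict with "K" (3x3 intrinsics, pixels), "dist" ([k1, k2, p1, p2, k3] as OpenCV has them; the pictures are not rectified), "pose" (4x4, takes a point from camera to world coordinates). Camera axes: x right, y up, looking along -z (the intrinsics and any distortion apply to the point x, -y, -z); pixel columns grow to the right and rows downward; lengths in m; the calibration is good to about 2 mm. A picture is of the moment at which its call begins: read the wrist's pose just before it. get_calibration takes no time and is no camera call; for the wrist camera it gives the pose at the moment of the call.
- job_done(): hands the job in, once; it reports no verdict.
The state is a dict: "t": time; "q": joint angles; "qd": joint speeds; "joint_efforts": joint torques, N m; "eef_pos": TCP position; "ee_rot": TCP orientation; "force": force on the tool from outside, world axes, zero at the start; "moment": the same for the moment, N m; "width": finger opening in m.
Only numpy, scipy, OpenCV 4.12 (cv2) and the standard library are available. Lean on these libraries where they do the work, as an engineer would, in place of code of your own. Each camera call takes 0.05 s, during which the arm holds its last target.

### The job

Pick up the white topping tray by its raised grip and stack it on the white tray that is clipped to the slanted rack, set back so that the lower tray's front mouth stays open. Feel for the sockets and keep hold of the tray until all four corner lugs have dropped fully home and it lies flush on the lower tray; then let go and move clear. Leave the other things on the counter where they are.

Things in the scene. Friction and masses are not known exactly. Their poses are not given: they have to be found in the camera images.
- tray_mid (a point): Centre, half-way up, of the loose white topping tray, 115 mm high over all, 0.26 to 0.48 kg, empty. Open box 140 (its x) by 180 mm (its y), walls 4 mm; lug feet 57.5, outer bottom 47.5 mm below this point, rim 2.5 mm above it. z is up. The same turned half round. Stands on its lugs on the counter.
- tray_grip (a point): Where to grip the tray: 37.5 mm above its centre, on the raised grip, an upright plate on the tray's middle wall, 12 mm thick (tray x), 90 mm long (tray y), clear above the rim from 35 mm below this point to its top 20 mm above.
- tray_lug (a point): Foot of one of the tray's four equal lugs, at x = 56, y = 75 mm from the tray's middle (the others at +-56, +-75 mm). They hang 10 mm below the bottom; 12 mm (x) by 11 mm (y), the lowest 4 mm 10 by 9 mm.
- rack_plate: Fixed rack's sloping steel plate, 28 degrees from level, lowest on the robot's side, with a white tray 220 x 220 mm clipped on. x up the slope, y level across, z square off the plate. Origin on the plate's upper face, 92 mm above the counter, square below the rack's middle seat. When home, the stacked tray's centre is 97.5 mm off the plate, 107.5 mm if its lugs stand on the bars.
- seat (a point): Middle seat, 50 mm off the plate origin along the plate's z, level with the tops of the lower tray's two flat cross bars at plate x = -56 and +56 mm, 34 mm wide, 220 mm long (y). Two sockets in each, y = +-75 mm from the lower tray's own middle, 18 mm (x) by 16 mm (y), 12.5 mm deep, 2 mm chamfers. Plate x from -142 to -75 mm is the open front mouth.
- rack: The whole fixed rack, origin on the counter, upright. Its lower tray is clipped on square and true along the slope, but up to 14 mm to either side of the rack's middle (plate y). This offset is not reported: see it, or feel for the sockets. The lower tray does not shift when pushed.
- bottle: Bystander: black squeeze bottle with white nozzle, 62 mm across, 170 mm tall; origin at the centre of its underside.
- jar: Bystander: glass jar with steel cap, 64 mm across, 85 mm tall; origin at the centre of its underside.
- tub: Bystander: paper ice cream cup, 68 mm across, 60 mm tall; origin at the centre of its underside.
- pan: Bystander: plain steel pan, 130 x 100 x 50 mm, without lugs or grip; origin at the centre of its underside.
- scraper: Bystander: hand scraper with a wide flat blade, 240 mm long, lying flat; origin on its underside.
Not all that is in view belongs to the job. What is shaped like the part that bears tray_mid but green is not meant.

How it is judged:
By the outcome, as a careful person would: the job done as asked, in the order asked, and still so for the second after the job is handed in, with the robot touching nothing.
It also fails if it takes over 61 s, if anything falls off the work surface, if the arm or the gripper's body presses on something with over 40 N, if the wrist force passes 120 N, or if a joint passes its speed limit or range.

## Working session

There is one attempt and no reset: what is moved stays moved. The work goes in short steps, Python scripts to look and compute and a shell command to move; the robot and the scene stay as the last step left them, time stands still between calls to the robot, and variables do not carry over. Pictures are saved under pics/ and viewed, and the job is handed in when it is done.

```bash
mkdir -p pics; ls; python3 - <<'E'
from station import *
import cv2, numpy as np
s=get_state(); print({k:np.round(v,4).tolist() for k,v in s.items()}, grip_depth)
for n in ("scene","top","wrist"):
    c=get_calibration(n); print(n,np.round(c["K"],1).tolist(),np.round(c["dist"],4),np.round(c["pose"],4).tolist())
    cv2.imwrite(f"pics/{n}0.png",grab_frame(n)[:,:,::-1])
E
```

```text
pics
{'t': 0.0, 'q': [1.5251, 0.3594, 0.011, -0.0003, -1.2241, -0.2881], 'qd': [-0.0017, 0.0016, 0.0004, -0.0007, -0.0005, 0.0017], 'joint_efforts': [0.0001, -58.272, 29.3038, 6.9967, 0.0068, -0.0002], 'eef_pos': [0.221, 0.6372, 0.1979], 'ee_rot': [3.1399, -0.0002, -0.3339], 'force': [-0.0413, -0.7734, 0.3538], 'moment': [0.018, 0.0043, 0.0487], 'width': 0.0877} 0.0188
scene [[517.8, 0.0, 321.9], [0.0, 517.8, 232.8], [0.0, 0.0, 1.0]] [-0.1543  0.      0.      0.      0.    ] [[-0.3285, -0.6553, 0.6802, 1.5755], [0.9444, -0.2188, 0.2454, 0.3523], [-0.012, 0.723, 0.6908, 1.1541], [0.0, 0.0, 0.0, 1.0]]
top [[539.7, 0.0, 328.5], [0.0, 539.7, 239.1], [0.0, 0.0, 1.0]] [-0.0702  0.      0.      0.      0.    ] [[-0.024, 0.9911, -0.1308, 0.3651], [-0.9996, -0.0257, -0.0111, -0.0035], [-0.0143, 0.1304, 0.9914, 1.7557], [0.0, 0.0, 0.0, 1.0]]
wrist [[370.5, 0.0, 313.0], [0.0, 370.5, 239.2], [0.0, 0.0, 1.0]] [-0.068  0.     0.     0.     0.   ] [[-0.3282, 0.8986, 0.2911, 0.2999], [-0.9446, -0.3127, -0.0998, 0.6101], [0.0013, -0.3077, 0.9515, 0.3841], [0.0, 0.0, 0.0, 1.0]]
```

View pics/scene0.png

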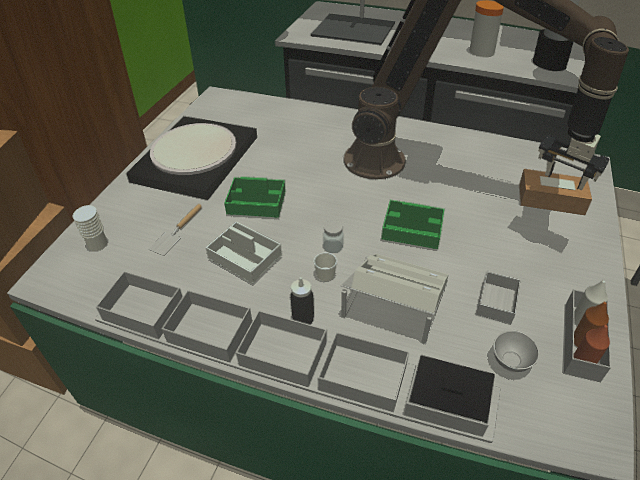

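View pics/top0.png

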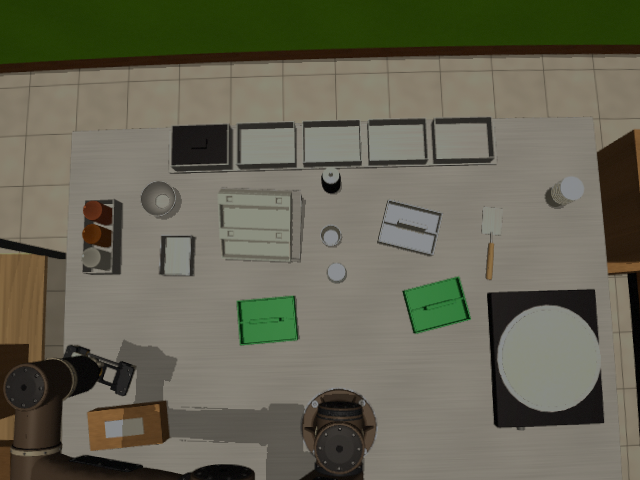

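View pics/wrist0.png

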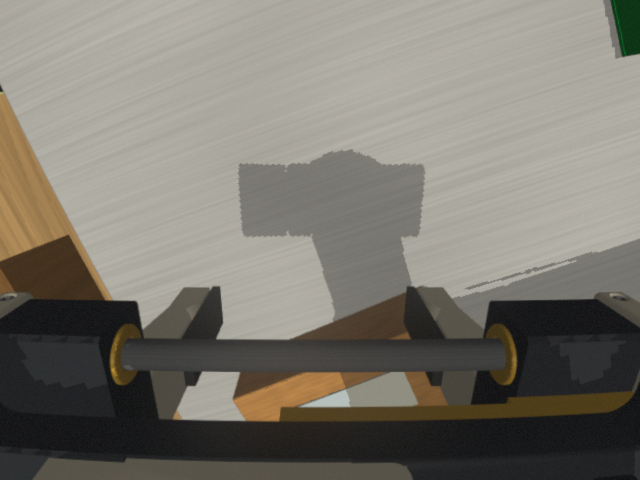

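Top view: the candidates for the tray are the white tray with grip (410,228), green trays (268,320) and (437,305), the plain pan (178,255), and the row of gripless trays (267..462,143). By the description I choose the white one at (410,228), and check it in close crops.

```bash
python3 - <<'E'
import cv2,numpy as np
t=cv2.imread("pics/top0.png"); s=cv2.imread("pics/scene0.png")
def c(i,x0,y0,x1,y1,k): return cv2.resize(i[y0:y1,x0:x1],None,fx=k,fy=k,interpolation=cv2.INTER_CUBIC)
cv2.imwrite("pics/c_tray.png",c(t,365,190,455,265,8))
cv2.imwrite("pics/c_rack.png",c(t,210,180,310,270,6))
cv2.imwrite("pics/c_rs.png",c(s,330,245,460,345,6))
cv2.imwrite("pics/c_ts.png",c(s,195,210,295,290,7))
E
```

```text
(no output)
```

View pics/c_tray.png

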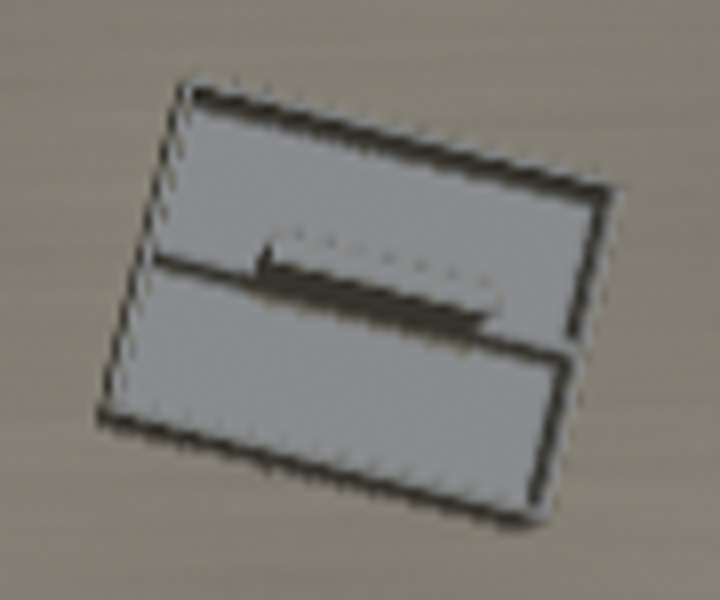

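View pics/c_rack.png

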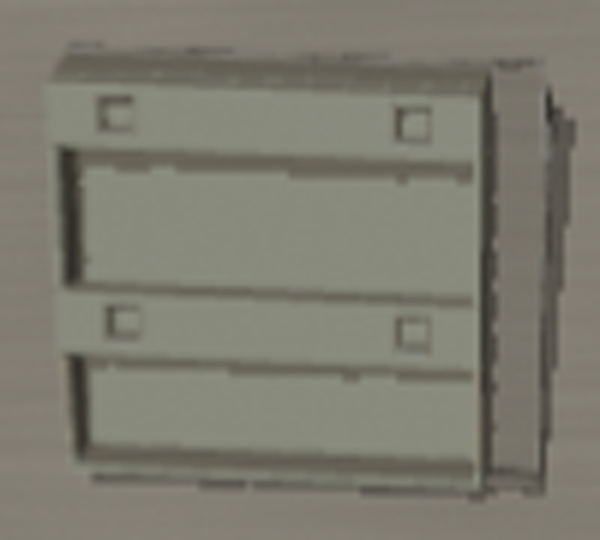

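View pics/c_rs.png

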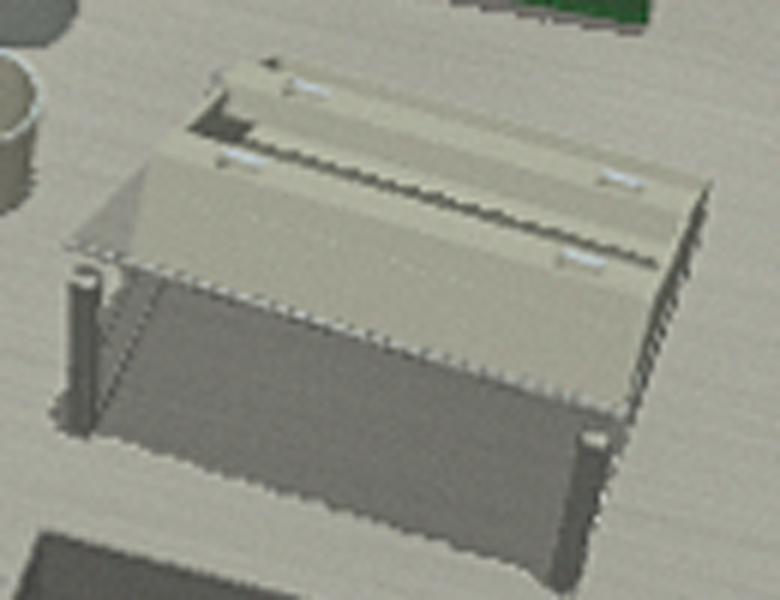

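View pics/c_ts.png

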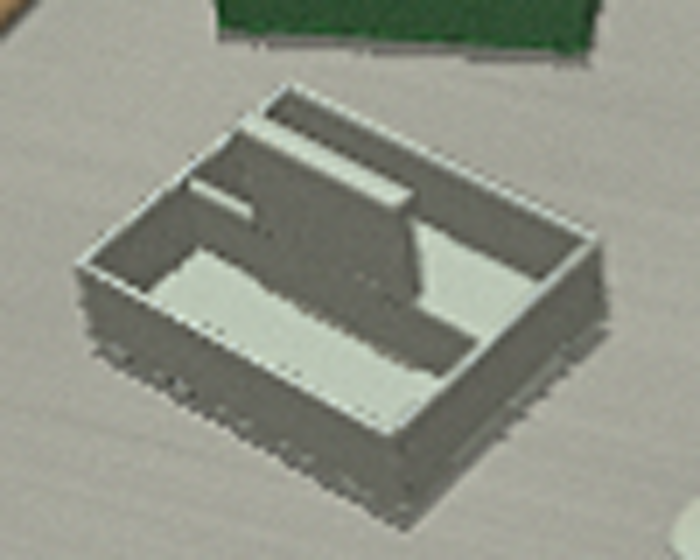

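Crops: the white tray with a raised grip is confirmed (top ~(410,228)); the rack's four sockets are visible at top ≈(229,199),(279,201),(231,234),(279,236). Next I cast rays for both.

```bash
cat > h.py <<'E'
import numpy as np, cv2
from station import *
def ray(c,uv):
    n=cv2.undistortPoints(np.array(uv,float).reshape(-1,1,2),c["K"],c["dist"]).reshape(-1,2)
    d=np.c_[n[:,0],-n[:,1],-np.ones(len(n))]@c["pose"][:3,:3].T
    return c["pose"][:3,3],d
def onz(c,uv,z):
    o,d=ray(c,uv); z=np.broadcast_to(z,len(d)); return o+d*((z-o[2])/d[:,2])[:,None]
def proj(c,P):
    P=np.atleast_2d(P); p=(P-c["pose"][:3,3])@c["pose"][:3,:3]; p=p*[1,-1,-1]
    return cv2.projectPoints(p,np.zeros(3),np.zeros(3),c["K"],c["dist"])[0].reshape(-1,2)
def crop2px(uv,x0,y0,k): return (np.array(uv,float)+.5)/k-.5+[x0,y0]
E
python3 - <<'E'
from h import *
for n in ("top","scene"):
    c={k:np.array(v) for k,v in get_calibration(n).items()}
    if n=="top":
        T=crop2px([(185,85),(615,187),(540,525),(102,415)],365,190,8)
        S=crop2px([(116,114),(414,125),(124,322),(414,333)],210,180,6)
        G=crop2px([(275,235),(498,285),(487,322),(258,270)],365,190,8)
    else:
        T=crop2px([(80,265),(388,432),(600,238),(290,88)],195,210,7)
        S=crop2px([(242,158),(582,260),(307,88),(622,180)],330,245,6)
        G=crop2px([(250,120),(408,200)],195,210,7)
    P=onz(c,T,.060); print(n,"tray",P.round(4).tolist(),P.mean(0).round(4))
    e=[np.linalg.norm(P[i]-P[i-1]) for i in range(4)]; print(np.round(e,4))
    v=(P[1]-P[0]+P[2]-P[3]); print("long dir deg",np.degrees(np.arctan2(v[1],v[0])))
    print("grip",onz(c,G,.115).round(4).tolist(),onz(c,G,.115).mean(0))
    sn=np.sin(np.radians(28))
    z0=.092+.05*np.cos(np.radians(28))
    P=onz(c,S,[z0+.056*sn]*2+[z0-.056*sn]*2); print("sock",P.round(4).tolist(),P.mean(0))
    print([np.linalg.norm(P[a]-P[b]).round(4) for a,b in((0,1),(2,3),(0,2),(1,3))])
    v=P[0]-P[1]+P[2]-P[3]; print("plate y deg",np.degrees(np.arctan2(v[1],v[0]))); v=P[0]+P[1]-P[2]-P[3];print("plate x deg",np.degrees(np.arctan2(v[1],v[0])))
E
```

```text
top tray [[0.7094, -0.1767, 0.06], [0.6637, -0.3467, 0.06], [0.5291, -0.31, 0.06], [0.5774, -0.1387, 0.06]] [ 0.6199 -0.243   0.06  ]
[0.1374 0.176  0.1394 0.178 ]
long dir deg -105.39514606503135
grip [[0.6386, -0.2034, 0.115], [0.6169, -0.2884, 0.115], [0.6026, -0.2835, 0.115], [0.6251, -0.1963, 0.115]] [ 0.62079289 -0.24290157  0.115     ]
sock [[0.7067, 0.3126, 0.1624], [0.6967, 0.162, 0.1624], [0.6084, 0.3187, 0.1099], [0.5987, 0.1687, 0.1099]] [0.65263471 0.24052798 0.13614738]
[np.float64(0.1509), np.float64(0.1503), np.float64(0.1116), np.float64(0.1114)]
plate y deg 86.27159061317593
plate x deg -3.741068767016211
scene tray [[0.6688, -0.3457, 0.06], [0.7136, -0.1786, 0.06], [0.5821, -0.1393, 0.06], [0.5382, -0.3088, 0.06]] [ 0.6257 -0.2431  0.06  ]
[0.1358 0.173  0.1372 0.1751]
long dir deg 75.23768875414443
grip [[0.6139, -0.2829, 0.115], [0.6368, -0.1985, 0.115]] [ 0.62533484 -0.24070659  0.115     ]
sock [[0.6943, 0.1642, 0.1624], [0.7049, 0.3146, 0.1624], [0.596, 0.1712, 0.1099], [0.6065, 0.3208, 0.1099]] [0.65042721 0.24271598 0.13614738]
[np.float64(0.1508), np.float64(0.15), np.float64(0.1116), np.float64(0.1117)]
plate y deg -94.03476212099882
plate x deg -3.830764994372163
```

Both views agree within ~4 mm: tray ≈(0.622,-0.2425), yaw ≈-15°; the lower tray's seat centre ≈(0.6515,0.2415), yaw ≈-3.8°. Next is a helper that works out slide and turn.

```bash
cat >> h.py <<'E'
from scipy.spatial.transform import Rotation as Ro
def rel(pos=None,R=None,frm=None):
    s=get_state(); p=np.array(s["eef_pos"]); R0=Ro.from_euler("xyz",s["ee_rot"])
    if frm is not None: p,R0=frm
    if R is None: R=R0
    if pos is None: pos=p
    sl=R0.inv().apply(np.array(pos)-p)/.5; tu=(R0.inv()*R).as_rotvec()/(2*np.pi)
    print("t",round(s["t"],2),"slide",sl.round(4).tolist(),"turn",tu.round(4).tolist(),"pos",p.round(4),"rpy",np.degrees(s["ee_rot"]).round(2),"F",np.round(s["force"],1),"M",np.round(s["moment"],2),"w",round(s["width"],4))
def down(yawdeg): return Ro.from_euler("xyz",[np.pi,0,np.radians(yawdeg)])
E
python3 - <<'E'
from h import *
rel([.3,.46,.36],down(-55)); 
E
```

```text
t 0.15 slide [0.2655, 0.2838, -0.3234] turn [0.0002, -0.0001, 0.0996] pos [0.2211 0.6374 0.1981] rpy [ 1.7993e+02 -1.0000e-02 -1.9130e+01] F [-0.3 -0.8  0.1] M [-0.05  0.01  0.07] w 0.0877
```

```bash
python3 -m crank '[{"turn":[0,0,0.1],"slide":[0.266,0.284,-0.324],"fingers":1},{"turn":[0,0,0.1],"slide":[0.266,0.284,-0.324],"fingers":1},{"turn":[0,0,0.1],"slide":[0.266,0.284,-0.324],"fingers":1},{"turn":[0,0,0.1],"slide":[0.266,0.284,-0.324],"fingers":1},{"turn":[0,0,0.1],"slide":[0.266,0.284,-0.324],"fingers":1}]' 30
python3 - <<'E'
from h import *
rel([.622,-.2425,.30],down(-105)); 
E
```

```text
t: 0.57
eef_pos: [0.2866, 0.4898, 0.3331]
ee_rot: [3.141, -0.0, -0.965]
force: [0.1, 0.4, 0.7]
width: 0.0879
t 0.57 slide [1.5858, 0.2829, 0.0669] turn [0.0, -0.0001, 0.1381] pos [0.2866 0.4898 0.3331] rpy [ 1.7998e+02 -2.0000e-02 -5.5270e+01] F [0.1 0.4 0.7] M [ 0.12 -0.11 -0.01] w 0.0879
```

```bash
python3 -m crank '[{"turn":[0,0,0.07],"slide":[0.8,0.14,0],"fingers":1},{"turn":[0,0,0.07],"slide":[0.8,0.14,0],"fingers":1},{"turn":[0,0,0.07],"slide":[0.8,0.14,0],"fingers":1},{"turn":[0,0,0.07],"slide":[0.8,0.14,0],"fingers":1},{"turn":[0,0,0.07],"slide":[0.8,0.14,0],"fingers":1}]'
python3 - <<'E'
from h import *
rel([.622,-.2425,.30],down(-105)); 
E
```

```text
t: 0.98
eef_pos: [0.3749, 0.3008, 0.3323]
ee_rot: [-3.141, 0.0, -1.403]
force: [0.8, -0.2, 0.2]
width: 0.0873
t 0.98 slide [1.154, -0.3052, 0.0642] turn [-0.0, 0.0001, 0.0684] pos [0.3749 0.3008 0.3323] rpy [-1.7999e+02  2.0000e-02 -8.0360e+01] F [ 0.8 -0.2  0.2] M [ 0.11 -0.3  -0.05] w 0.0873
```

```bash
python3 -m crank '[{"turn":[0,0,0.068],"slide":[0.9,-0.238,0],"fingers":1},{"turn":[0,0,0.068],"slide":[0.9,-0.238,0],"fingers":1},{"turn":[0,0,0.068],"slide":[0.9,-0.238,0],"fingers":1},{"turn":[0,0,0.068],"slide":[0.9,-0.238,0],"fingers":1},{"turn":[0,0,0.068],"slide":[0.9,-0.238,0],"fingers":1}]'
python3 - <<'E'
from h import *
rel([.622,-.2425,.30],down(-105)); 
E
```

```text
t: 1.4
eef_pos: [0.4619, 0.1115, 0.3324]
ee_rot: [-3.141, 0.001, -1.829]
force: [1.7, 0.9, 0.9]
width: 0.0873
t 1.4 slide [0.6028, -0.4905, 0.0646] turn [-0.0001, 0.0001, 0.0005] pos [0.4619 0.1115 0.3324] rpy [-1.7998e+02  4.0000e-02 -1.0480e+02] F [1.7 0.9 0.9] M [ 0.16 -0.22 -0.  ] w 0.0873
```

```bash
python3 -m crank '[{"turn":[0,0,0],"slide":[0.603,-0.49,0.03],"fingers":1},{"turn":[0,0,0],"slide":[0.603,-0.49,0.03],"fingers":1},{"turn":[0,0,0],"slide":[0.603,-0.49,0.03],"fingers":1},{"turn":[0,0,0],"slide":[0.603,-0.49,0.03],"fingers":1},{"turn":[0,0,0],"slide":[0.603,-0.49,0.03],"fingers":1}]'
python3 -m crank '[{"turn":[0,0,0],"slide":[0.275,-0.225,0.05],"fingers":1},{"turn":[0,0,0],"slide":[0.275,-0.225,0.05],"fingers":1},{"turn":[0,0,0],"slide":[0.275,-0.225,0.05],"fingers":1},{"turn":[0,0,0],"slide":[0.275,-0.225,0.05],"fingers":1},{"turn":[0,0,0],"slide":[0.275,-0.225,0.05],"fingers":1}]'
python3 - <<'E'
from h import *
rel([.622,-.2425,.25],down(-105)); 
c=get_calibration("wrist"); np.savez("w1.npz",**c)
cv2.imwrite("pics/w1.png",grab_frame("wrist")[:,:,::-1])
E
```

```text
t: 1.82
eef_pos: [0.5483, -0.0781, 0.3241]
ee_rot: [-3.141, 0.0, -1.826]
force: [1.5, 0.9, 0.1]
width: 0.0874
t: 2.23
eef_pos: [0.6227, -0.2418, 0.296]
ee_rot: [3.138, -0.001, -1.829]
force: [0.2, 1.0, -0.7]
width: 0.0874
t 2.23 slide [0.0017, 0.0006, 0.0921] turn [0.0006, -0.0002, 0.0006] pos [ 0.6227 -0.2418  0.296 ] rpy [ 1.7979e+02 -6.0000e-02 -1.0479e+02] F [ 0.2  1.  -0.7] M [ 0.3  -0.02  0.02] w 0.0874
```

View pics/w1.png

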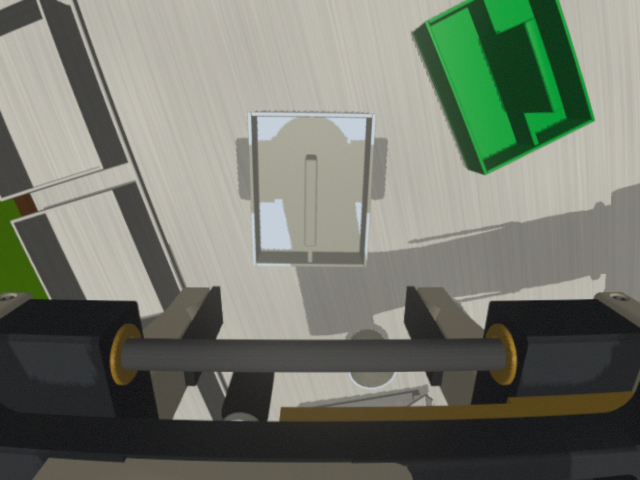

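The wrist view shows the white tray (rim corners (249,113),(375,115),(367,265),(256,265)) and its grip at x≈311, rows 155–246.

```bash
python3 - <<'E'
from h import *
c=dict(np.load("w1.npz"))
P=onz(c,[(249,113),(375,115),(367,265),(256,265)],.06); print(P.round(4),P.mean(0)); v=P[0]-P[3]+P[1]-P[2]; print(np.degrees(np.arctan2(v[1],v[0])))
G=onz(c,[(306,155),(316.5,155),(316,246),(305,246)],.115); print(G.round(4),G.mean(0)); v=G[0]-G[3]+G[1]-G[2]; print(np.degrees(np.arctan2(v[1],v[0])))
rel([.622,-.2425,.11],down(-105))
E
```

```text
[[ 0.6651 -0.3482  0.06  ]
 [ 0.533  -0.311   0.06  ]
 [ 0.5792 -0.1416  0.06  ]
 [ 0.7108 -0.1766  0.06  ]] [ 0.6220174  -0.24433916  0.06      ]
-105.0743379602804
[[ 0.615  -0.293   0.115 ]
 [ 0.6051 -0.2904  0.115 ]
 [ 0.6293 -0.1999  0.115 ]
 [ 0.6404 -0.2029  0.115 ]] [ 0.62243275 -0.24655635  0.115     ]
-105.37500270030982
t 2.28 slide [0.0014, -0.0008, 0.3712] turn [0.0007, -0.0002, 0.0005] pos [ 0.6226 -0.2417  0.2956] rpy [ 1.7974e+02 -7.0000e-02 -1.0483e+02] F [ 1.   0.5 -0.2] M [ 0.03 -0.2   0.03] w 0.0875
```

```bash
python3 -m crank '[{"turn":[0,0,0.0007],"slide":[0.005,0,0.083],"fingers":1},{"turn":[0,0,0.0007],"slide":[0.005,0,0.166],"fingers":1},{"turn":[0,0,0.0007],"slide":[0.005,0,0.24],"fingers":1},{"turn":[0,0,0.0007],"slide":[0.005,0,0.29],"fingers":1},{"turn":[0,0,0.0007],"slide":[0.005,0,0.32],"fingers":1}]'
python3 - <<'E'
from h import *
rel([.622,-.244,.076],down(-105.1))
cv2.imwrite("pics/w2.png",grab_frame("wrist")[:,:,::-1])
E
```

```text
t: 2.7
eef_pos: [0.6193, -0.239, 0.1349]
ee_rot: [3.136, 0.0, -1.831]
force: [-0.4, -0.8, -0.0]
width: 0.088
t 2.7 slide [0.0082, -0.0084, 0.1177] turn [0.0009, 0.0, 0.0006] pos [ 0.6193 -0.239   0.1349] rpy [ 179.69    0.   -104.9 ] F [-0.4 -0.8 -0. ] M [ 0.06 -0.04  0.03] w 0.088
```

View pics/w2.png

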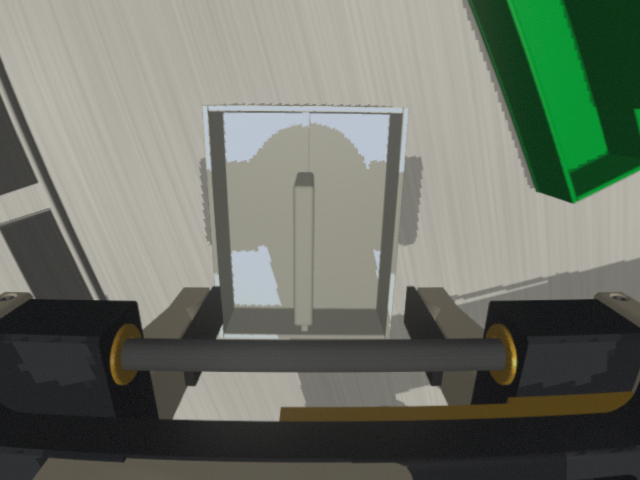

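```bash
python3 -m crank '[{"turn":[0.0008,0,0.0006],"slide":[0.008,-0.008,0.03],"fingers":1},{"turn":[0.0008,0,0.0006],"slide":[0.008,-0.008,0.06],"fingers":1},{"turn":[0.0008,0,0.0006],"slide":[0.008,-0.008,0.06],"fingers":1}]'
python3 - <<'E'
from h import *
rel([.622,-.244,.076],down(-105.1))
cv2.imwrite("pics/w3.png",grab_frame("wrist")[:,:,::-1])
E
```

```text
t: 3.0
eef_pos: [0.6229, -0.2441, 0.1067]
ee_rot: [-3.141, 0.0, -1.835]
force: [-1.1, -0.7, -0.0]
width: 0.0877
t 3.0 slide [0.0003, 0.0018, 0.0613] turn [-0.0001, 0.0, -0.0] pos [ 0.6229 -0.2441  0.1067] rpy [-1.7995e+02  1.0000e-02 -1.0511e+02] F [-1.1 -0.7 -0. ] M [0.15 0.13 0.06] w 0.0877
```

View pics/w3.png

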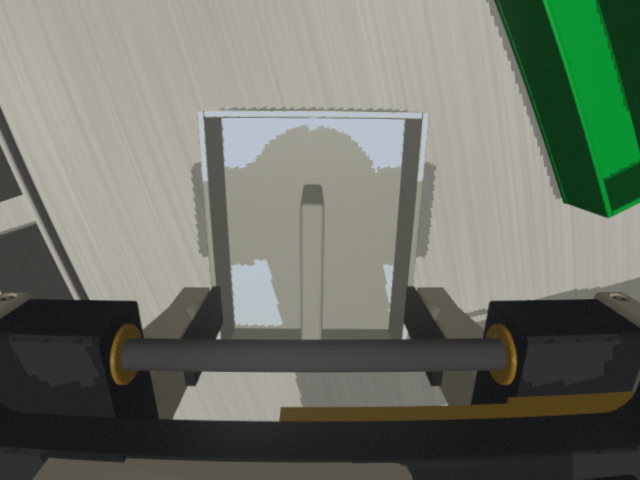

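The grip is now centred between the fingers (column 312 versus finger centre 313). Descending.

```bash
python3 -m crank '[{"turn":[0,0,0],"slide":[0.0005,0,0.03],"fingers":1},{"turn":[0,0,0],"slide":[0.0005,0,0.055],"fingers":1},{"turn":[0,0,0],"slide":[0.0005,0,0.061],"fingers":1},{"turn":[0,0,0],"slide":[0.0005,0,0.061],"fingers":1}]'
python3 - <<'E'
from h import *
rel([.622,-.244,.076],down(-105.1))
E
python3 -m crank '[{"turn":[0,0,0],"slide":[0,0,0],"fingers":0},{"turn":[0,0,0],"slide":[0,0,0],"fingers":-1},{"turn":[0,0,0],"slide":[0,0,0],"fingers":-1},{"turn":[0,0,0],"slide":[0,0,0],"fingers":-1},{"turn":[0,0,0],"slide":[0,0,0],"fingers":-1}]' 45
python3 -m crank '[{"turn":[0,0,0],"slide":[0,0,0],"fingers":-1},{"turn":[0,0,0],"slide":[0,0,0],"fingers":-1},{"turn":[0,0,0],"slide":[0,0,0],"fingers":-1},{"turn":[0,0,0],"slide":[0,0,0],"fingers":-1},{"turn":[0,0,0],"slide":[0,0,0],"fingers":-1}]' 45
```

```text
t: 3.38
eef_pos: [0.6239, -0.2447, 0.078]
ee_rot: [-3.138, -0.0, -1.834]
force: [0.7, 0.4, 0.1]
width: 0.0877
t 3.38 slide [-0.0004, 0.0041, 0.0041] turn [-0.0005, -0.0, 0.0001] pos [ 0.6239 -0.2447  0.078 ] rpy [-1.7981e+02 -1.0000e-02 -1.0508e+02] F [0.7 0.4 0.1] M [ 0.1  -0.    0.02] w 0.0877
t: 3.8
eef_pos: [0.6247, -0.245, 0.0791]
ee_rot: [-3.136, 0.0, -1.834]
force: [-0.1, 0.3, 0.7]
width: 0.0598
t: 4.22
eef_pos: [0.6245, -0.2449, 0.0786]
ee_rot: [-3.137, 0.0, -1.834]
force: [-0.0, -0.0, 0.1]
width: 0.0262
```

```bash
python3 -m crank '[{"turn":[0,0,0],"slide":[0,0.004,0.004],"fingers":-1},{"turn":[0,0,0],"slide":[0,0.004,0.004],"fingers":-1},{"turn":[0,0,0],"slide":[0,0.004,0.004],"fingers":-1},{"turn":[0,0,0],"slide":[0,0.004,0.004],"fingers":-1},{"turn":[0,0,0],"slide":[0,0.004,0.004],"fingers":-1}]' 45
python3 - <<'E'
from h import *
rel([.622,-.244,.076],down(-105.1))
E
```

```text
t: 4.63
eef_pos: [0.6223, -0.2443, 0.0763]
ee_rot: [-3.137, 0.0, -1.834]
force: [0.7, -1.3, -2.1]
width: 0.0113
t 4.63 slide [-0.0004, 0.0008, 0.0005] turn [-0.0007, 0.0, 0.0] pos [ 0.6223 -0.2443  0.0763] rpy [-1.7975e+02  1.0000e-02 -1.0509e+02] F [ 0.7 -1.3 -2.1] M [ 0.06 -0.28  0.  ] w 0.0113
```

Gripped (width about 12 mm). Lifting slowly.

```bash
python3 -m crank '[{"turn":[0,0,0],"slide":[0,0,0],"fingers":-1},{"turn":[0,0,0],"slide":[0,0,-0.02],"fingers":-1},{"turn":[0,0,0],"slide":[0,0,-0.06],"fingers":-1},{"turn":[0,0,0],"slide":[0,0,-0.1],"fingers":-1},{"turn":[0,0,0],"slide":[0,0,-0.14],"fingers":-1}]' 45
python3 - <<'E'
from h import *
rel([.622,-.244,.36],down(-105.1))
cv2.imwrite("pics/w4.png",grab_frame("wrist")[:,:,::-1])
E
```

```text
t: 5.05
eef_pos: [0.6216, -0.2443, 0.1476]
ee_rot: [-3.138, -0.0, -1.834]
force: [0.9, 0.5, -2.7]
width: 0.0112
t 5.05 slide [-0.0006, -0.0022, -0.4249] turn [-0.0006, -0.0, 0.0] pos [ 0.6216 -0.2443  0.1476] rpy [-1.7979e+02 -1.0000e-02 -1.0509e+02] F [ 0.9  0.5 -2.7] M [ 0.04 -0.24  0.04] w 0.0112
```

View pics/w4.png

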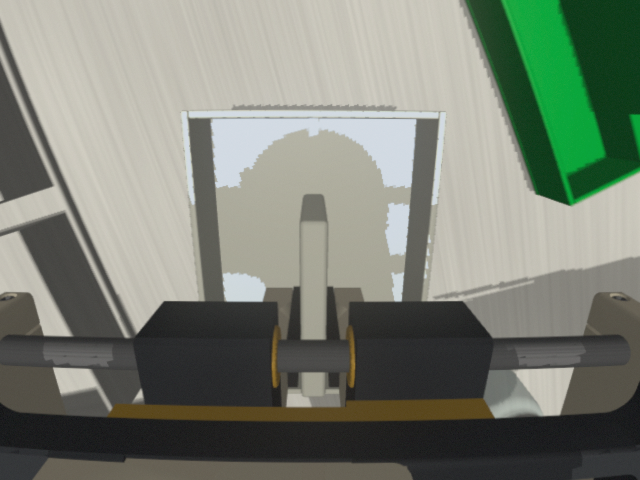

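```bash
cat >> h.py <<'E'
a=np.radians(28); yw=np.radians(-3.8)
hx=np.array([np.cos(yw),np.sin(yw),0]); py=np.array([-np.sin(yw),np.cos(yw),0]); ez=np.array([0,0,1.])
px=np.cos(a)*hx+np.sin(a)*ez; nn=-np.sin(a)*hx+np.cos(a)*ez
RT=Ro.from_matrix(np.c_[-py,-px,-nn])
SEAT=np.array([.6515,.2416,.1361])
def plate(P): 
    d=np.array(P)-SEAT; return np.array([d@px,d@py,d@nn])*1000
HOME=66.2
def tgt(x=0,y=0,h=0): return SEAT+(x*px+y*py+(HOME+h)*nn)/1000
def where():
    s=get_state(); p=plate(s["eef_pos"]); R=np.c_[-py,-px,-nn]
    f=R.T@np.array(s["force"]); m=R.T@np.array(s["moment"])
    e=(RT.inv()*Ro.from_euler("xyz",s["ee_rot"])).as_rotvec(degrees=True)
    print("t",round(s["t"],2),"x,y,h mm",(p-[0,0,HOME]).round(2),"F(plate x,y,n)",np.round([-f[1],-f[0],-f[2]],2),"M tool",m.round(2),"tilt err deg(tool)",e.round(2),"w",round(s["width"],4))
E
python3 -m crank '[{"turn":[0,0,0],"slide":[0,0,-0.08],"fingers":-1},{"turn":[0,0,0],"slide":[0,0,-0.16],"fingers":-1},{"turn":[0,0,0],"slide":[-0.05,0,-0.24],"fingers":-1},{"turn":[0,0,0],"slide":[-0.1,0,-0.31],"fingers":-1},{"turn":[0,0,0],"slide":[-0.16,0,-0.38],"fingers":-1}]' 45
python3 - <<'E'
from h import *
print(RT.as_euler("xyz",degrees=True),tgt(0,0,60),tgt())
rel([.58,.1,.36],down(-95))
rel(tgt(0,0,60),RT)
E
```

```text
t: 5.52
eef_pos: [0.6396, -0.1738, 0.3307]
ee_rot: [-3.136, 0.0, -1.836]
force: [1.2, 1.2, -3.0]
width: 0.0115
[-152.     0.   -93.8] [0.59238295 0.24552655 0.24752799] [0.62048931 0.24365973 0.19455113]
t 5.52 slide [-0.4973, 0.258, -0.06] turn [-0.0009, -0.0001, -0.0283] pos [ 0.6396 -0.1738  0.3307] rpy [-1.7967e+02  1.0000e-02 -1.0517e+02] F [ 1.2  1.2 -3. ] M [ 0.2  -0.5   0.03] w 0.0115
t 5.52 slide [-0.7847, 0.3116, 0.1647] turn [0.0766, -0.0078, -0.0309] pos [ 0.6396 -0.1738  0.3307] rpy [-1.7967e+02  1.0000e-02 -1.0517e+02] F [ 1.2  1.2 -3. ] M [ 0.2  -0.5   0.03] w 0.0115
```

```bash
python3 -m crank '[{"turn":[0,0,-0.006],"slide":[-0.07,0.036,-0.02],"fingers":-1},{"turn":[0,0,-0.012],"slide":[-0.14,0.072,-0.04],"fingers":-1},{"turn":[0,0,-0.018],"slide":[-0.21,0.108,-0.06],"fingers":-1},{"turn":[0,0,-0.024],"slide":[-0.28,0.145,-0.06],"fingers":-1},{"turn":[0,0,-0.028],"slide":[-0.35,0.18,-0.06],"fingers":-1}]'
python3 - <<'E'
from h import *
rel(tgt(0,0,120),RT)
E
```

```text
t: 5.93
eef_pos: [0.5978, 0.0202, 0.3587]
ee_rot: [-3.135, -0.0, -1.656]
force: [1.0, 0.9, -3.8]
width: 0.0117
t 5.93 slide [-0.4469, 0.1062, 0.1158] turn [0.0768, -0.0008, -0.003] pos [0.5978 0.0202 0.3587] rpy [-1.7965e+02 -1.0000e-02 -9.4900e+01] F [ 1.   0.9 -3.8] M [ 0.22 -0.3   0.06] w 0.0117
```

```bash
python3 -m crank '[{"turn":[0.01,0,-0.001],"slide":[-0.075,0.015,0],"fingers":-1},{"turn":[0.026,0,-0.002],"slide":[-0.15,0.03,0],"fingers":-1},{"turn":[0.042,0,-0.003],"slide":[-0.225,0.05,0],"fingers":-1},{"turn":[0.058,-0.0006,-0.003],"slide":[-0.3,0.07,0.03],"fingers":-1},{"turn":[0.072,-0.0008,-0.003],"slide":[-0.37,0.09,0.06],"fingers":-1}]'
python3 - <<'E'
from h import *
rel(tgt(0,0,60),RT);where()
E
```

```text
t: 6.35
eef_pos: [0.5709, 0.2017, 0.3316]
ee_rot: [-2.694, 0.003, -1.639]
force: [3.0, -4.2, -3.7]
width: 0.0117
t 6.35 slide [-0.09, 0.0395, 0.1677] turn [0.0065, 0.0003, -0.0004] pos [0.5709 0.2017 0.3316] rpy [-154.35    0.16  -93.9 ] F [ 3.  -4.2 -3.7] M [-1.07  1.39 -0.7 ] w 0.0117
t 6.35 x,y,h mm [ 23.05 -45.2  142.91] F(plate x,y,n) [ 1.16 -3.99 -4.77] M tool [-1.31  1.35  0.07] tilt err deg(tool) [-2.35 -0.1   0.16] w 0.0117
```

```bash
python3 -m crank '[{"turn":[0.002,0,0],"slide":[-0.04,0.012,0.03],"fingers":-1},{"turn":[0.005,0,0],"slide":[-0.07,0.025,0.06],"fingers":-1},{"turn":[0.0065,0.0003,-0.0004],"slide":[-0.09,0.0395,0.09],"fingers":-1},{"turn":[0.0065,0.0003,-0.0004],"slide":[-0.09,0.0395,0.12],"fingers":-1},{"turn":[0.0065,0.0003,-0.0004],"slide":[-0.09,0.0395,0.12],"fingers":-1}]'
python3 - <<'E'
from h import *
cv2.imwrite("pics/w5.png",grab_frame("wrist")[:,:,::-1])
t=grab_frame("top")[:,:,::-1]; cv2.imwrite("pics/t5.png",cv2.resize(t[160:300,180:340],None,fx=4,fy=4,interpolation=cv2.INTER_CUBIC))
s=grab_frame("scene")[:,:,::-1]; cv2.imwrite("pics/s5.png",cv2.resize(s[180:350,310:510],None,fx=3.5,fy=3.5,interpolation=cv2.INTER_CUBIC))
rel(tgt(0,0,60),RT);where()
E
```

```text
t: 6.77
eef_pos: [0.5819, 0.2419, 0.2637]
ee_rot: [-2.663, -0.01, -1.64]
force: [-0.5, -1.8, -3.5]
width: 0.0114
t 6.92 slide [-0.0072, 0.0041, 0.0449] turn [0.0009, -0.0011, -0.0002] pos [0.5836 0.2427 0.2684] rpy [-152.31   -0.31  -94.03] F [ 0.6 -0.4 -3. ] M [0.31 2.12 0.02] w 0.0116
t 6.92 x,y,h mm [ 2.17 -3.43 82.45] F(plate x,y,n) [-0.87 -0.38 -2.9 ] M tool [-2.14 -0.16  0.06] tilt err deg(tool) [-0.31  0.38  0.05] w 0.0116
```

View pics/w5.png

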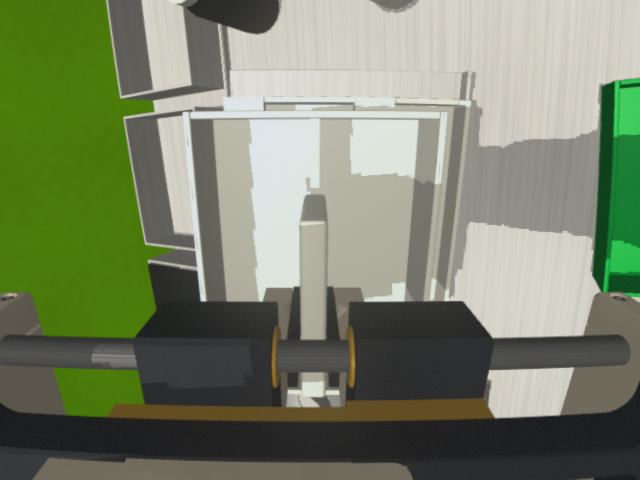

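View pics/t5.png

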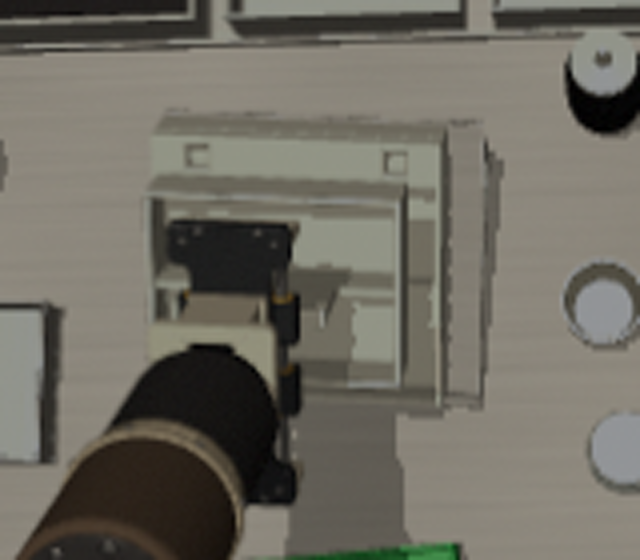

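View pics/s5.png

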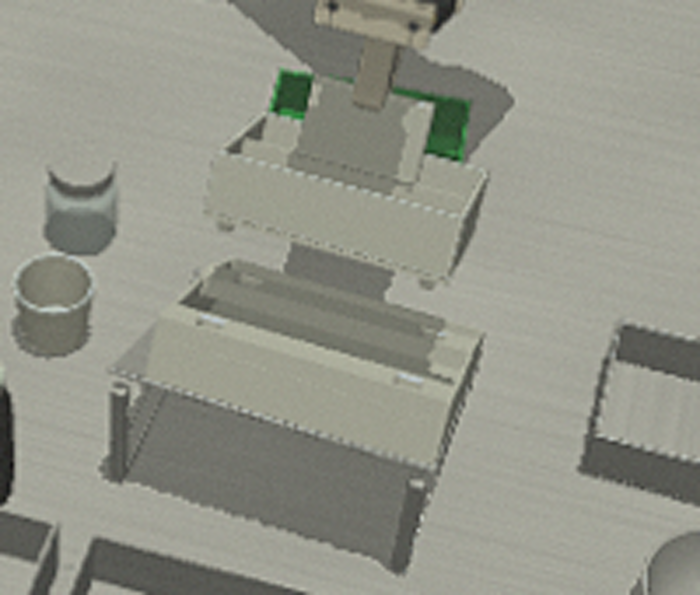

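The tray hangs over the rack, parallel to it, with the lugs visible above the sockets. Next I come down to 15 mm above the bars and settle.

```bash
python3 -m crank '[{"turn":[0.0005,-0.001,0],"slide":[-0.004,0.002,0.02],"fingers":-1},{"turn":[0.0005,-0.001,0],"slide":[-0.007,0.004,0.05],"fingers":-1},{"turn":[0.0005,-0.001,0],"slide":[-0.007,0.004,0.08],"fingers":-1},{"turn":[0.0005,-0.001,0],"slide":[-0.007,0.004,0.1],"fingers":-1},{"turn":[0.0005,-0.001,0],"slide":[-0.007,0.004,0.11],"fingers":-1}]'
python3 -m crank '[{"turn":[0,0,0],"slide":[0,0,0],"fingers":-1},{"turn":[0,0,0],"slide":[0,0,0],"fingers":-1},{"turn":[0,0,0],"slide":[0,0,0],"fingers":-1},{"turn":[0,0,0],"slide":[0,0,0],"fingers":-1}]'
python3 - <<'E'
from h import *
rel(tgt(0,0,16),RT);where()
E
```

```text
t: 7.33
eef_pos: [0.6079, 0.2439, 0.2179]
ee_rot: [-2.655, 0.0, -1.639]
force: [-0.1, -0.9, -3.1]
width: 0.0117
t: 7.67
eef_pos: [0.6075, 0.2449, 0.219]
ee_rot: [-2.654, 0.001, -1.637]
force: [0.7, -0.4, -3.6]
width: 0.0112
t 7.67 slide [0.0008, -0.0001, 0.0233] turn [0.0003, 0.0001, -0.0001] pos [0.6075 0.2449 0.219 ] rpy [-1.5209e+02  7.0000e-02 -9.3810e+01] F [ 0.7 -0.4 -3.6] M [0.25 2.25 0.  ] w 0.0112
t 7.67 x,y,h mm [-0.05  0.41 27.67] F(plate x,y,n) [-1.11 -0.34 -3.53] M tool [-2.26 -0.09  0.04] tilt err deg(tool) [-0.09 -0.05  0.04] w 0.0112
```

```bash
python3 -m crank '[{"turn":[0.0002,0,0],"slide":[0.001,0,0.008],"fingers":-1},{"turn":[0.0002,0,0],"slide":[0.001,0,0.016],"fingers":-1},{"turn":[0.0002,0,0],"slide":[0.001,0,0.024],"fingers":-1},{"turn":[0.0002,0,0],"slide":[0.001,0,0.03],"fingers":-1},{"turn":[0.0002,0,0],"slide":[0.001,0,0.034],"fingers":-1}]'
python3 - <<'E'
from h import *
where()
E
python3 -m crank '[{"turn":[0,0,0],"slide":[0,0,0.002],"fingers":-1},{"turn":[0,0,0],"slide":[0,0,0.004],"fingers":-1},{"turn":[0,0,0],"slide":[0,0,0.006],"fingers":-1},{"turn":[0,0,0],"slide":[0,0,0.008],"fingers":-1}]'
python3 - <<'E'
from h import *
where()
E
```

```text
t: 8.08
eef_pos: [0.6152, 0.2433, 0.2019]
ee_rot: [-2.655, -0.001, -1.638]
force: [0.2, -0.9, -4.2]
width: 0.0113
t 8.08 x,y,h mm [-1.15 -0.73  8.94] F(plate x,y,n) [-1.73 -0.91 -3.79] M tool [-2.21 -0.    0.02] tilt err deg(tool) [-0.12  0.06  0.  ] w 0.0113
t: 8.42
eef_pos: [0.6172, 0.2435, 0.1992]
ee_rot: [-2.654, -0.0, -1.637]
force: [-0.3, -0.8, -3.1]
width: 0.0118
t 8.42 x,y,h mm [-0.76 -0.41  5.62] F(plate x,y,n) [-1.69 -0.79 -2.59] M tool [-2.2  -0.14  0.03] tilt err deg(tool) [-0.08  0.01  0.01] w 0.0118
```

h is already below 10 mm with no contact force, so the lugs are entering the sockets. Continuing gently.

```bash
python3 -m crank '[{"turn":[0,0,0],"slide":[0.0005,-0.001,0.003],"fingers":-1},{"turn":[0,0,0],"slide":[0.0005,-0.001,0.006],"fingers":-1},{"turn":[0,0,0],"slide":[0.0005,-0.001,0.008],"fingers":-1},{"turn":[0,0,0],"slide":[0.0005,-0.001,0.01],"fingers":-1}]'
python3 - <<'E'
from h import *
where()
E
python3 -m crank '[{"turn":[0,0,0],"slide":[0,0,0.002],"fingers":-1},{"turn":[0,0,0],"slide":[0,0,0.003],"fingers":-1},{"turn":[0,0,0],"slide":[0,0,0.003],"fingers":-1}]'
python3 - <<'E'
from h import *
where()
E
```

```text
t: 8.75
eef_pos: [0.6199, 0.243, 0.1949]
ee_rot: [-2.654, -0.0, -1.637]
force: [-0.5, 0.3, -2.1]
width: 0.0114
t 8.75 x,y,h mm [-0.33 -0.74  0.54] F(plate x,y,n) [-1.43  0.27 -1.58] M tool [-2.36 -0.17  0.05] tilt err deg(tool) [-0.08  0.02  0.01] w 0.0114
t: 9.0
eef_pos: [0.6203, 0.2432, 0.1941]
ee_rot: [-2.654, 0.0, -1.637]
force: [-8.3, 0.5, 1.6]
width: 0.0118
t 9.0 x,y,h mm [-0.4  -0.5  -0.34] F(plate x,y,n) [-6.56 -0.02  5.29] M tool [-3.77  0.01  0.07] tilt err deg(tool) [-0.06 -0.02 -0.  ] w 0.0118
```

```bash
python3 -m crank '[{"turn":[0,0,0],"slide":[0,0,0.002],"fingers":-1},{"turn":[0,0,0],"slide":[0,0,0.002],"fingers":-1},{"turn":[0,0,0],"slide":[0,0,0.002],"fingers":-1}]'
python3 - <<'E'
from h import *
where()
for n in ("wrist","scene","top"):
    f=grab_frame(n)[:,:,::-1]
    if n=="scene": f=cv2.resize(f[200:350,320:500],None,fx=4,fy=4,interpolation=cv2.INTER_CUBIC)
    if n=="top": f=cv2.resize(f[160:300,180:340],None,fx=4,fy=4,interpolation=cv2.INTER_CUBIC)
    cv2.imwrite(f"pics/{n}6.png",f)
E
```

```text
t: 9.25
eef_pos: [0.6202, 0.2432, 0.1937]
ee_rot: [-2.654, 0.001, -1.637]
force: [-19.6, 1.3, 8.8]
width: 0.0115
t 9.25 x,y,h mm [-0.65 -0.49 -0.61] F(plate x,y,n) [-13.22   0.02  17.02] M tool [-6.49  0.3   0.1 ] tilt err deg(tool) [-0.04 -0.04 -0.01] w 0.0115
```

View pics/scene6.png

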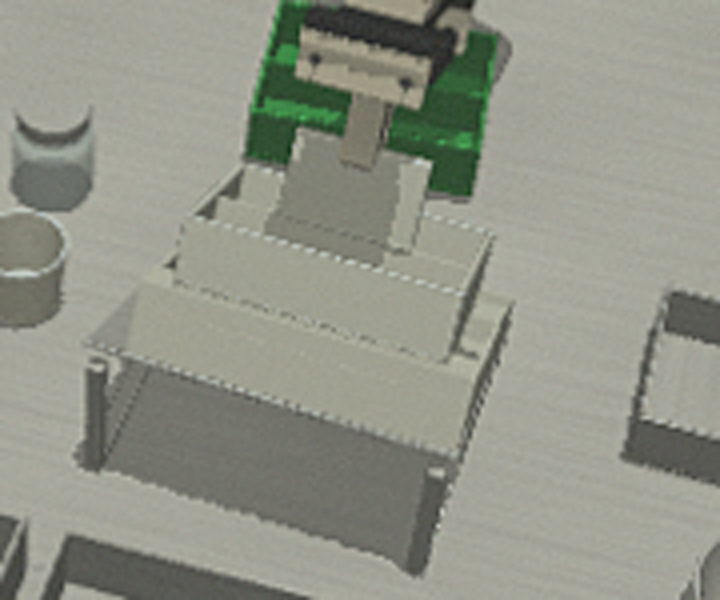

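View pics/wrist6.png

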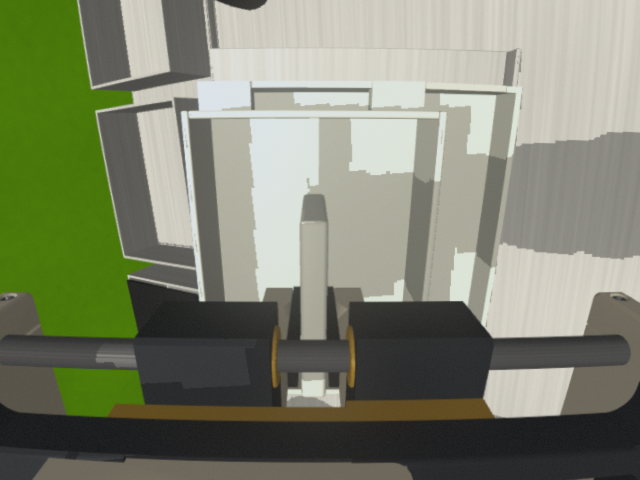

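View pics/top6.png

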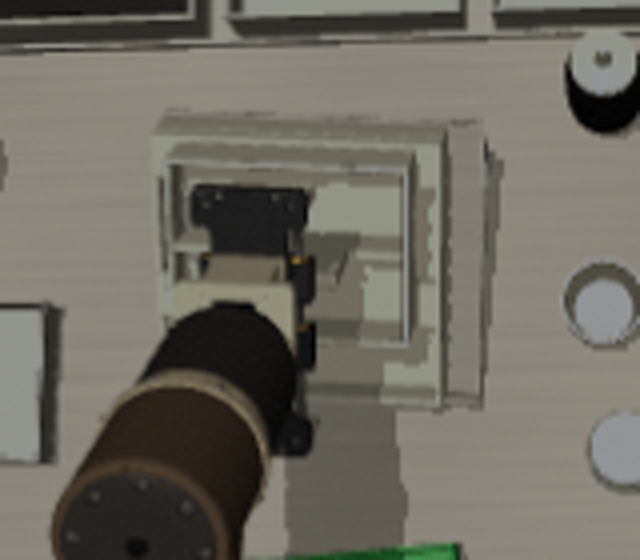

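All four lugs seem to be in, with a sideways force up the slope. I ease 1.5 mm down-slope and press again to check it is home.

```bash
python3 -m crank '[{"turn":[0,0,0],"slide":[0,0.001,-0.002],"fingers":-1},{"turn":[0,0,0],"slide":[0,0.003,-0.002],"fingers":-1},{"turn":[0,0,0],"slide":[0,0.003,-0.002],"fingers":-1}]'
python3 - <<'E'
from h import *
where()
E
python3 -m crank '[{"turn":[0,0,0],"slide":[0,0.001,0.001],"fingers":-1},{"turn":[0,0,0],"slide":[0,0.001,0.001],"fingers":-1},{"turn":[0,0,0],"slide":[0,0.001,0.001],"fingers":-1}]'
python3 - <<'E'
from h import *
where()
E
```

```text
t: 9.65
eef_pos: [0.6193, 0.2435, 0.1933]
ee_rot: [-2.654, 0.0, -1.637]
force: [-6.1, 0.1, 1.4]
width: 0.0114
t 9.65 x,y,h mm [-1.63 -0.26 -0.51] F(plate x,y,n) [-4.73 -0.33  4.15] M tool [-3.34 -0.06  0.02] tilt err deg(tool) [-0.05 -0.04 -0.01] w 0.0114
t: 9.9
eef_pos: [0.6192, 0.2435, 0.1931]
ee_rot: [-2.653, 0.001, -1.637]
force: [-8.1, 1.0, 4.2]
width: 0.0114
t 9.9 x,y,h mm [-1.8  -0.25 -0.65] F(plate x,y,n) [-5.24  0.44  7.53] M tool [-3.5   0.05 -0.05] tilt err deg(tool) [-0.02 -0.04  0.  ] w 0.0114
```

```bash
python3 -m crank '[{"turn":[0,0,0],"slide":[0.003,0,0],"fingers":-1},{"turn":[0,0,0],"slide":[0.006,0,0],"fingers":-1},{"turn":[0,0,0],"slide":[0.008,0,0],"fingers":-1},{"turn":[0,0,0],"slide":[0.008,0,0],"fingers":-1}]'
python3 - <<'E'
from h import *
where()
E
python3 -m crank '[{"turn":[0,0,0],"slide":[-0.004,0,0],"fingers":-1},{"turn":[0,0,0],"slide":[-0.008,0,0],"fingers":-1},{"turn":[0,0,0],"slide":[-0.012,0,0],"fingers":-1},{"turn":[0,0,0],"slide":[-0.016,0,0],"fingers":-1},{"turn":[0,0,0],"slide":[-0.016,0,0],"fingers":-1}]'
python3 - <<'E'
from h import *
where()
E
```

```text
t: 10.23
eef_pos: [0.6196, 0.2413, 0.1938]
ee_rot: [-2.652, 0.003, -1.635]
force: [-5.2, 5.4, 2.4]
width: 0.0114
t 10.23 x,y,h mm [-1.02 -2.38 -0.36] F(plate x,y,n) [-3.74  5.01  4.74] M tool [-2.62 -1.58 -0.02] tilt err deg(tool) [ 0.04 -0.22 -0.03] w 0.0114
t: 10.65
eef_pos: [0.6193, 0.2444, 0.1931]
ee_rot: [-2.654, -0.003, -1.641]
force: [-8.3, -8.7, 11.2]
width: 0.0115
t 10.65 x,y,h mm [-1.75  0.68 -0.68] F(plate x,y,n) [-1.55 -9.22 13.54] M tool [-2.02  3.27  0.14] tilt err deg(tool) [-0.05  0.26  0.13] w 0.0115
```

```bash
python3 -m crank '[{"turn":[0,0,0],"slide":[0.006,0,0],"fingers":-1},{"turn":[0,0,0],"slide":[0.008,0.001,0],"fingers":-1},{"turn":[0,0,0],"slide":[0.008,0.001,0],"fingers":-1},{"turn":[0,0,0],"slide":[0.008,0.001,0],"fingers":-1}]'
python3 - <<'E'
from h import *
where()
w=dict(get_calibration("wrist")); np.savez("w7.npz",**w)
for n in ("wrist","scene"):
    f=grab_frame(n)[:,:,::-1]; cv2.imwrite(f"pics/{n}7full.png",f)
    if n=="scene": f=cv2.resize(f[225:320,335:455],None,fx=6,fy=6,interpolation=cv2.INTER_CUBIC)
    cv2.imwrite(f"pics/{n}7.png",f)
# predicted rim corners / bottom edges if home, using measured TCP x,y
c=get_calibration("scene")
x,y=plate(get_state()["eef_pos"])[:2]
for h in (0,3):
  print(h,[proj(c,SEAT+((x+sx*70)*px+(y+sy*90)*py+(50+h)*nn)/1000).round(1).tolist() for sx in(-1,1) for sy in(-1,1)])
E
```

```text
t: 10.98
eef_pos: [0.6191, 0.2437, 0.193]
ee_rot: [-2.653, 0.001, -1.637]
force: [-4.1, 0.9, 5.4]
width: 0.0112
t 10.98 x,y,h mm [-1.94 -0.05 -0.69] F(plate x,y,n) [-1.14  0.66  6.72] M tool [-1.98 -0.29  0.01] tilt err deg(tool) [-0.01 -0.04  0.01] w 0.0112
0 [[[380.2, 239.8]], [[443.5, 257.5]], [[366.6, 252.9]], [[435.8, 272.9]]]
3 [[[380.5, 238.8]], [[443.8, 256.5]], [[366.8, 251.8]], [[436.1, 271.8]]]
```

View pics/scene7.png

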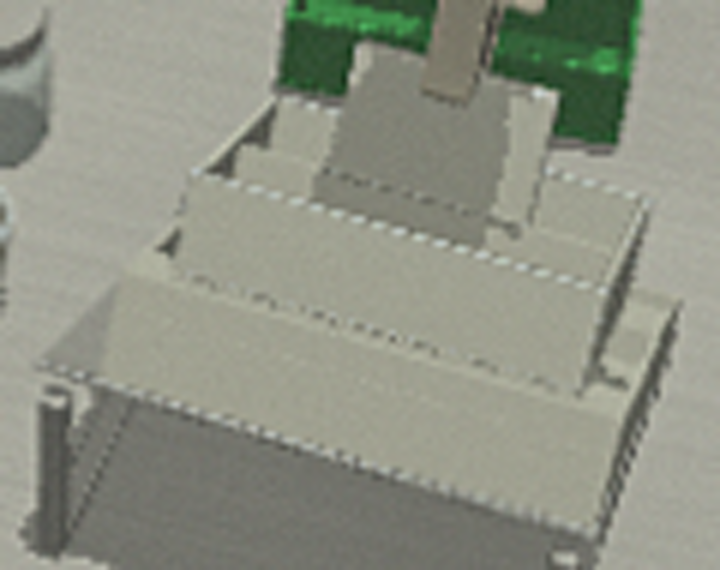

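The rim corners match the home prediction within about 1–2 px (h=3 mm would lie 1 px further the wrong way), forces are small and the tray is seated. Releasing.

```bash
python3 -m crank '[{"turn":[0,0,0],"slide":[0,0,-0.001],"fingers":-1},{"turn":[0,0,0],"slide":[0,0,-0.001],"fingers":-0.4},{"turn":[0,0,0],"slide":[0,0,-0.001],"fingers":0},{"turn":[0,0,0],"slide":[0,0,-0.001],"fingers":0.2},{"turn":[0,0,0],"slide":[0,0,-0.001],"fingers":0.2}]'
python3 -m crank '[{"turn":[0,0,0],"slide":[0,0,0],"fingers":0.2},{"turn":[0,0,0],"slide":[0,0,0],"fingers":0.2},{"turn":[0,0,0],"slide":[0,0,0],"fingers":0.2},{"turn":[0,0,0],"slide":[0,0,0],"fingers":0.2}]'
python3 - <<'E'
from h import *
where()
E
```

```text
t: 11.5
eef_pos: [0.6181, 0.2427, 0.1919]
ee_rot: [-2.655, -0.001, -1.638]
force: [0.6, 0.7, 0.4]
width: 0.0327
t: 11.83
eef_pos: [0.6183, 0.243, 0.1924]
ee_rot: [-2.654, -0.0, -1.638]
force: [0.9, -0.9, 0.0]
width: 0.0522
t 11.83 x,y,h mm [-2.9  -0.82 -0.89] F(plate x,y,n) [ 0.82 -0.82 -0.43] M tool [-1.51 -0.07  0.03] tilt err deg(tool) [-0.09  0.02  0.01] w 0.0522
```

Free of the grip. Backing off along the plate normal.

```bash
python3 -m crank '[{"turn":[0,0,0],"slide":[0,-0.002,-0.02],"fingers":0.2},{"turn":[0,0,0],"slide":[0,-0.002,-0.06],"fingers":0.2},{"turn":[0,0,0],"slide":[0,-0.002,-0.12],"fingers":0.2},{"turn":[0,0,0],"slide":[0,-0.002,-0.18],"fingers":0.2},{"turn":[0,0,0],"slide":[0,-0.002,-0.24],"fingers":0.2}]'
python3 -m crank '[{"turn":[0,0,0],"slide":[0,0,-0.06],"fingers":0.2},{"turn":[0,0,0],"slide":[0,0,-0.12],"fingers":0.2},{"turn":[0,0,0],"slide":[0,0.05,-0.18],"fingers":0.2},{"turn":[0,0,0],"slide":[0,0.08,-0.2],"fingers":0.2},{"turn":[0,0,0],"slide":[0,0.08,-0.2],"fingers":0.2}]'
python3 - <<'E'
from h import *
where()
for n in ("wrist","scene","top"):
    f=grab_frame(n)[:,:,::-1]; cv2.imwrite(f"pics/{n}8full.png",f)
    if n=="scene": f=cv2.resize(f[225:320,335:455],None,fx=6,fy=6,interpolation=cv2.INTER_CUBIC)
    cv2.imwrite(f"pics/{n}8.png",f)
E
```

```text
t: 12.25
eef_pos: [0.5623, 0.2465, 0.2997]
ee_rot: [-2.655, -0.001, -1.638]
force: [1.1, 1.2, -0.3]
width: 0.0531
t: 12.67
eef_pos: [0.4794, 0.2526, 0.3708]
ee_rot: [-2.653, 0.004, -1.636]
force: [-0.2, -0.6, -0.8]
width: 0.0525
t 12.67 x,y,h mm [-42.11  -0.41 221.98] F(plate x,y,n) [-0.5  -0.59 -0.6 ] M tool [-1.54 -0.07 -0.04] tilt err deg(tool) [-0.   -0.24  0.04] w 0.0525
```

View pics/scene8.png

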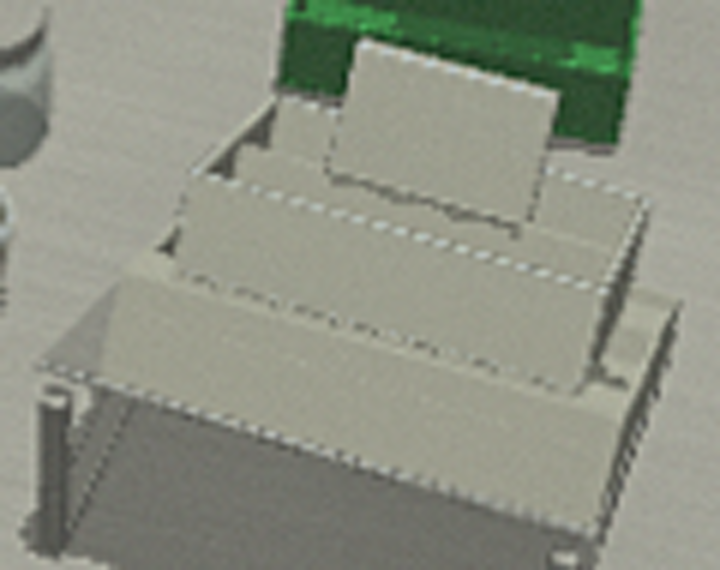

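View pics/wrist8.png

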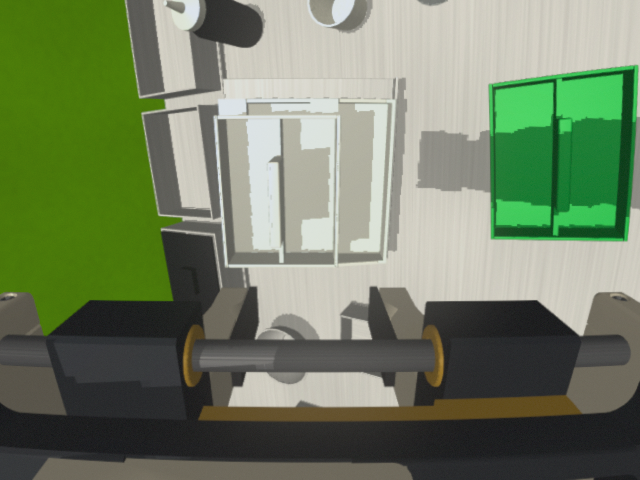

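View pics/top8.png

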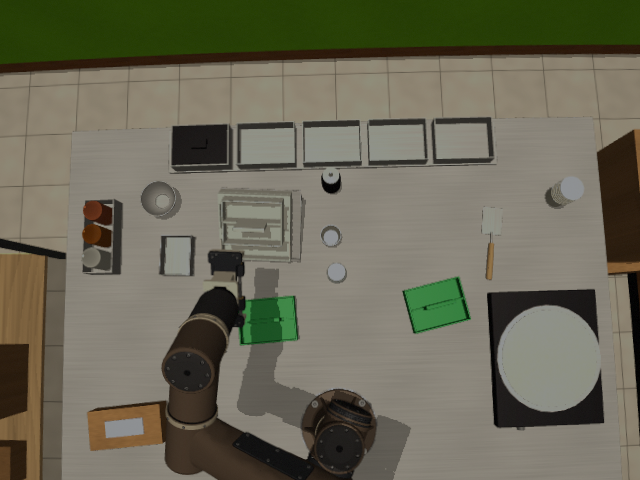

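The tray stayed put after release: its rim corners have the same pixels as before in the scene view. The front mouth is open and the bystanders are at the same pixels as at the start. I let the arm settle and hand in.

```bash
python3 -m crank '[{"turn":[0,0,0],"slide":[0,0,0],"fingers":0.2},{"turn":[0,0,0],"slide":[0,0,0],"fingers":0.2},{"turn":[0,0,0],"slide":[0,0,0],"fingers":0.2},{"turn":[0,0,0],"slide":[0,0,0],"fingers":0.2}]'
python3 - <<'E'
from station import *
print(job_done())
E
```

```text
t: 13.15
eef_pos: [0.4815, 0.2519, 0.3681]
ee_rot: [-2.655, -0.001, -1.638]
force: [-0.3, 0.3, -0.3]
width: 0.0525
the job is handed in; nothing more can be done
None
```

The white topping tray is stacked on the clipped tray on the rack, and I handed the job in at about 13 s. I gripped it by its raised grip, tilted it to the 28° slope and lowered it until the lugs entered the sockets. I kept hold while pressing and feeling sideways, then let go and backed clear.

**Seating:** the tray came to rest 0.3–0.9 mm below the computed home height, so about 10 mm below where the lugs would stand on the bars. The tilt error was under 0.1°. The rim corners were within 1–2 px of where they should be when home, and had not moved after release.

**Surroundings:** the front mouth is open. By eye, nothing else on the counter had moved in the final top view, and the force was near zero at the end.

**Disagreements:**
- The two fixed cameras differed by 2–6 mm on positions, so I used the mean for the rack and the wrist view for the tray.
- The first press showed about 13 N sideways along the slope. It eased after I shifted the tray 1–2 mm down-slope.
- The sideways feel met 5–9 N over 2–3 mm of travel. That could be friction, so it does not by itself show that the socket walls were touched.

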